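Load the second cell into a torch at the repair cafe

ROBOT

A 6-joint arm with a two-finger parallel gripper is mounted at the origin on the work surface. World frame = base frame: x ahead of the robot, y to its left, z up, the work surface at z = 0. Lengths are in m, angles in rad, forces in N, time in s.
With the tool pointing down it reaches from about 0.35 to 1 m from the base axis. Payload 7.1 kg.
Tool frame: the origin (TCP) lies midway between the tips of the shut fingers; the grasp point (between the pads) lies 19 mm behind it; z points along the fingers, y is the direction in which the jaws open and shut (so a half turn about z gives the same grasp; the last joint's range is limited). The gripper opens to 85 mm and grips with 20 to 120 N. Pads are 22 mm wide; open, the fingers measure 114 mm over their backs; the gripper's body (76 mm by 85 mm) begins 54 mm behind the grasp point. The pads swing forward as they close: fully open they stand 13 mm farther back than shut.
Start: joints at [1.304, 0.423, 1.63, -0, 1.089, -0.019], TCP at [0.153, 0.606, 0.231] pointing down, gripper open.
Joint ranges: [-3, 3], [-0.9, 2.11], [0.09, 2.58], [-1.31, 4.45], [0.11, 2.69], [-2.54, 2.54]. Speed limits (rad/s): [2.39, 2.39, 3.01, 3.14, 3.14, 3.14].

INTERFACE

Orientations are given as a unit quaternion [x, y, z, w].
In Python, from rig import sense, cams, workorder gives the robot as it stands.
- The arm moves only by the tool arm_command, never from a script. Its argument "deltas" is a list of rows, each a list of 4 numbers: the shift along the tool's x, y, z in mm, then the turn about the tool's z in degrees. A call has 1 to 8 rows; each row shifts and turns the commanded pose from where the row before left it, along the tool's axes as they then stand; what a row does not reach is not made up. A row lasts 1/8 s, in which the tool goes at most 62.5 mm and 10.7 degrees, less where a joint would pass 70% of its speed; a pose out of reach is approached as far as the arm can. A call with a gripper value outside its range is refused whole. "hand" is the opening in per cent of the stroke, from 0 (shut) to 100 (fully open), set as the call begins (left out, the last holds). The fingers move at their own pace and stop on an object; the grip force is fixed at half the most. Time passes only in rows, so rows that do not move let the fingers close. It gives the time, the measured TCP pose, the force and the opening at its end, in the units of the state.
- sense(): the state, without advancing time (a new reading comes with each control period).
- cams.get_image(name): name is "side" or "top"; returns the picture (480x640x3 uint8, blue, green, red); there is no depth.
- cams.camera_model(name): a dict with "mtx" (3x3 intrinsics, pixels), "origin" and "attitude" of the camera in the world. Camera axes: x right, y down, z forward; pixel columns grow to the right and rows downward; lengths in m; the calibration is good to about 2 mm. A picture is of the moment at which its call begins. camera_model takes no time and is no camera call.
- workorder.close_job(): hands the job in, once; it reports no verdict.
The state is a dict: "time_s": time; "q": joint angles; "qvel": joint speeds; "joint_efforts": joint torques, N m; "ee_pos": TCP position; "tool_rot": TCP orientation; "force": force on the tool from outside, world axes, zero at the start; "ft_torque": the same for the moment, N m; "gripper_width": finger opening in m.
Only numpy, scipy, OpenCV 4.12 (cv2) and the standard library are available. Lean on these libraries where they do the work, as an engineer would, in place of code of your own. Each camera call takes 0.05 s, during which the arm holds its last target. There are 200 camera calls.

TASK

The torch clipped to the plywood board still lacks its second battery. With a fingertip, roll the D cell that lies on the board sideways until it rests along the line drawn in front of the torch's open end, then push it endwise along the line into the barrel until it stops against the cell already inside. Do it gently, without picking up or squeezing the cell, and leave the tail cap and the other things on the bench where they are.

Things in the scene. Friction and masses are not known exactly. Their poses are not given: they have to be found in the camera images.
- cell: The D cell to load, lying on the board 68 to 88 mm to one side of the line, within 0.1 rad of parallel: diameter 34.2 mm, length 61.5 mm with its 1.5 mm nub, about 140 g. Origin at its centre, 17.1 mm above the board. x is its axis, towards the nub, on the torch's side; y and z turn as it rolls. It rolls freely, keeping its heading: a slow push runs on 1 to 2 mm, a sharp one 20 mm.
- line (a point): Middle of the 150 mm long, 3 mm wide black line drawn on the board's flat top, 18 mm above the table. x points along the line straight to the torch's open end, 75 mm from here; y to the left of that, z up. The board reaches 85 mm from here to -x and 125 mm to each side. The cell is to lie with its axis above the line, wholly in front of the torch.
- mouth (a point): Open end of the torch's barrel, which is fixed on the board: the bore's axis in the plane of the mouth, 19 mm above the board. x points into the barrel, z up (same axes as the line). Bore 39 mm wide, its bottom level with the board, behind a flared mouth 46 mm wide inside and 51 mm outside. Barrel 145 mm long, then a 67 mm wide head; the clips reach 25 mm above the axis.
- home (a point): Where the cell's centre is when it is home, on its slide line 17.1 mm above the board and 24.7 mm inside the mouth: there its nub meets the cell inside, and its flat end still stands 6 mm out of the mouth. Same axes as the line.
- tail_cap: The torch's tail cap, standing on the board 68 to 88 mm across the line from the cell: a knurled disc 51 mm in diameter and 20 mm high with a spring on top, 42 mm high in all (28 mm solid). Origin at its underside. Leave it.
- spent_cell: A spent D cell standing upright on the board beside the barrel, 34.2 mm in diameter, 61.5 mm high. Origin at its centre. Leave it.
- screwdriver: A screwdriver, 180 mm long, lying on the table. Leave it.
- file: A file with a wooden handle, 255 mm long, lying on the table. Leave it.
- lens_a: An amber ribbed beacon lens, 84 mm wide, 68 mm high, on the table. Leave it.
- lens_b: A green ribbed beacon lens, 84 mm wide, 68 mm high, on the table. Leave it.
- motor: A small electric motor standing on the table with its shaft up, 28 mm in diameter, 52 mm high. Leave it.

How it is judged:
By the outcome, as a careful person would: the job done as asked, in the order asked, and still so for the second after the job is handed in, with the robot touching nothing.
It also fails if it takes over 48 s, if anything falls off the work surface, if the arm or the gripper's body presses on something with over 40 N, if the wrist force passes 120 N, or if a joint passes its speed limit or range.

## Working session

There is one attempt and no reset: what is moved stays moved. The work goes in short steps, Python scripts to look and compute and a tool call to move; the robot and the scene stay as the last step left them, time stands still between calls to the robot, and variables do not carry over. Pictures are saved under pics/ and viewed, about 8 in all and at most 12, crops included, and the job is handed in when it is done.

Besides the shell and the picture viewer there is one more tool, called after "Request:" as name([rows], argument=value, ...), one row to a line, values as JSON. arm_command: Moves the arm, as the interface text tells. Its arguments: {"type":"object","properties":{"deltas":{"type":"array"},"hand":{"type":"number"}},"required":["deltas"]}

```bash
mkdir -p pics; ls; python3 - <<'E'
from rig import sense, cams, workorder
import cv2
for n in ("top","side"):
    im=cams.get_image(n); cv2.imwrite(f"pics/{n}0.png",im)
    print(n,cams.camera_model(n))
s=sense(); print(s)
E
```

```text
pics
top {'mtx': array([[577.93444119,   0.        , 311.65860264],
       [  0.        , 577.93444119, 233.67076666],
       [  0.        ,   0.        ,   1.        ]]), 'origin': array([0.32559087, 0.05040749, 1.48949202]), 'attitude': array([-0.69314586,  0.71333191, -0.07568381,  0.07055751])}
side {'mtx': array([[453.91998003,   0.        , 320.87786875],
       [  0.        , 453.91998003, 237.33779594],
       [  0.        ,   0.        ,   1.        ]]), 'origin': array([ 0.16256039, -0.49108477,  0.73485693]), 'attitude': array([ 0.86445218, -0.32495237,  0.12506931, -0.36261006])}
{'time_s': 0.1, 'q': array([ 1.30401266e+00,  4.23761379e-01,  1.63060516e+00, -8.09038249e-06,
        1.08862034e+00, -1.89916520e-02]), 'qvel': array([-0.00048835, -0.00186929, -0.00196222,  0.00102297,  0.00079999,
        0.00017554]), 'joint_efforts': array([ 1.58466987e-04, -5.58431911e+01, -2.82445228e+01, -9.78692583e-05,
        3.03560904e-03, -3.74034789e-05]), 'ee_pos': array([0.15313146, 0.60543921, 0.23062864]), 'tool_rot': array([ 1.23577384e-01,  9.92334694e-01, -6.90520084e-04, -9.57242471e-05]), 'force': array([0.6084479 , 0.77376656, 0.22021245]), 'ft_torque': array([-0.04437788,  0.032078  , -0.02503576]), 'gripper_width': 0.08511782026882263}
```

View pics/top0.png

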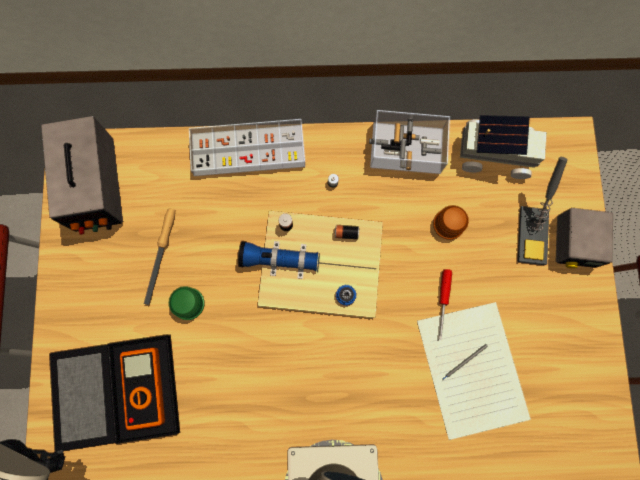

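View pics/side0.png

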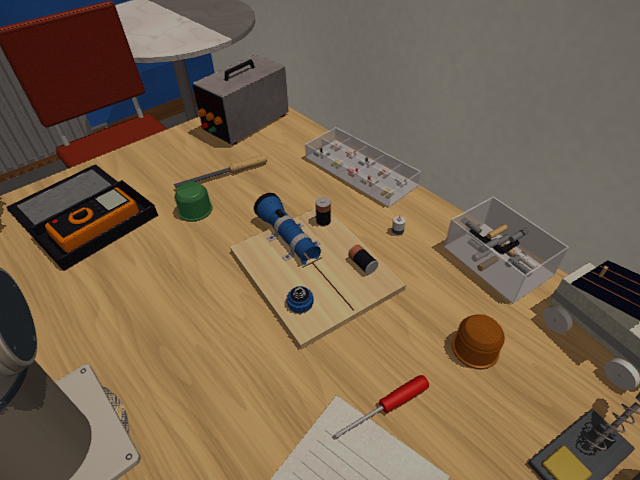

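The top view shows the torch at (280,260), mouth near (319,262), line from there to (376,268), cell at (347,233), tail cap at (346,295), spent cell at (286,222). The robot base is at the bottom of the image and the board is about 0.5 m ahead.

```bash
cat > h.py <<'E'
import numpy as np, cv2
from scipy.spatial.transform import Rotation as R
from rig import sense, cams, workorder
M={n:cams.camera_model(n) for n in("top","side")}
def ray(n,uv):
    m=M[n]; uv=np.atleast_2d(np.float64(uv))
    d=np.c_[uv,np.ones(len(uv))]@np.linalg.inv(m["mtx"]).T
    return m["origin"],R.from_quat(m["attitude"]).apply(d)
def onz(n,uv,z):
    o,d=ray(n,uv); return o+d*((z-o[2])/d[:,2])[:,None]
def px(n,p):
    m=M[n]; c=R.from_quat(m["attitude"]).inv().apply(np.atleast_2d(p)-m["origin"])@m["mtx"].T
    return c[:,:2]/c[:,2:]
E
python3 - <<'E'
from h import *
t=cv2.imread("pics/top0.png"); s=cv2.imread("pics/side0.png")
a=cv2.resize(t[195:325,235:395],None,fx=5,fy=5,interpolation=cv2.INTER_CUBIC)[:, :800][:600]
cv2.imwrite("pics/tc.png",a)
b=cv2.resize(s[180:350,225:415],None,fx=3.5,fy=3.5,interpolation=cv2.INTER_CUBIC)
cv2.imwrite("pics/sc.png",b)
g=t.max(2)
# line: dark pixels in strip
def sub(n,im,c0,c1,r0,r1):
    g=im.max(2).astype(float); pts=[]
    for c in range(c0,c1):
        col=g[r0:r1,c]; w=np.clip(np.median(col)-25-col,0,None)
        if w.sum()>20: pts.append((c,(w*np.arange(r0,r1)).sum()/w.sum()))
    return np.array(pts)
p=sub("top",t,322,378,256,275); 
w=onz("top",p,.018); print(p[[0,-1]],w[[0,-1]])
v=cv2.fitLine(w[:,:2].astype(np.float32),cv2.DIST_HUBER,0,.001,.001).ravel();print("line",v,np.degrees(np.arctan2(v[1],v[0])))
E
```

```text
[[322.         262.81081081]
 [375.         268.27272727]] [[ 0.55733359  0.01074514  0.018     ]
 [ 0.53926462 -0.12499223  0.018     ]]
line [ 0.13083932  0.9914036   0.54850817 -0.05587954] 82.4819
```

View pics/tc.png

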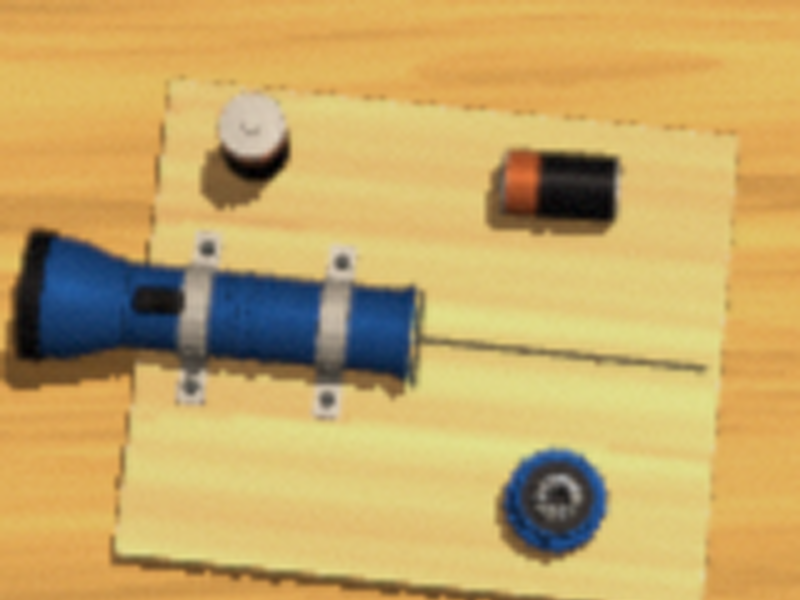

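View pics/sc.png

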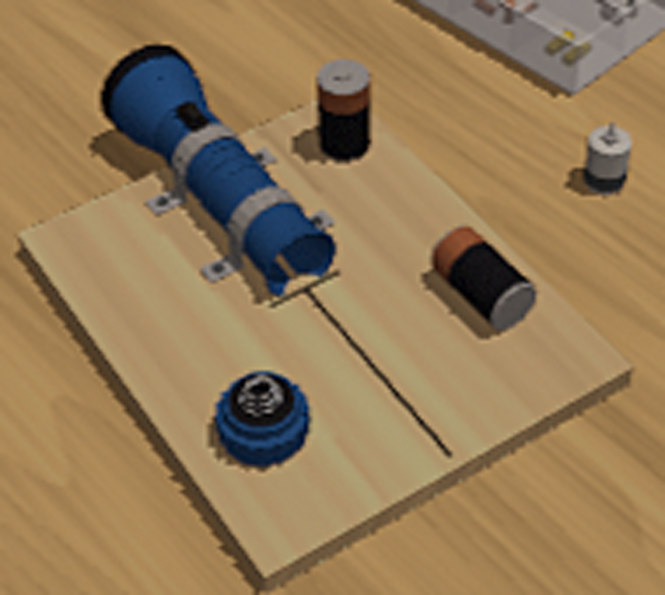

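The crops show the cell on the far (world +x) side of the line: orange nub end at crop x≈503, flat silver end at x≈618, rows 150–221. The line end is at (706,368) and the mouth edge at x≈420. The cell's heading looks close to parallel with the line, and I'll measure it next.

```bash
cat >> h.py <<'E'
X=np.array([0.1308,0.9914,0]);Y=np.array([-0.9914,0.1308,0])
def L0():
    e=onz("top",[376.2,268.5],.018)[0]; return e+.075*X
O=L0()
def toline(p): d=np.atleast_2d(p)-O; return np.c_[d@X,d@Y,d[:,2]]*1000
def cellmask(im,n,box):
    h=cv2.cvtColor(im,cv2.COLOR_BGR2HSV); b=im.astype(int)
    black=im.max(2)<60
    org=(b[...,2]-b[...,0]>60)&(b[...,1]<0.60*b[...,2])
    m=((black|org)*255).astype(np.uint8); k=np.zeros_like(m); c0,r0,c1,r1=box; k[r0:r1,c0:c1]=m[r0:r1,c0:c1]
    return k,org
def measure(n,im,box,save=None):
    k,org=cellmask(im,n,box)
    cs,_=cv2.findContours(k,cv2.RETR_EXTERNAL,cv2.CHAIN_APPROX_NONE); c=max(cs,key=cv2.contourArea)
    kk=np.zeros_like(k); cv2.drawContours(kk,[c],-1,255,-1)
    p=np.argwhere(kk)[:,::-1]; q=toline(onz(n,p,.0351))[:,:2]
    u=np.linalg.svd(q-q.mean(0),full_matrices=0)[2][0]; u=u*np.sign(u[0])
    a=(q-q.mean(0))@u; b=(q-q.mean(0))@[-u[1],u[0]]
    print(n,"px",len(p),"mean",q.mean(0).round(1),"ang deg",np.degrees(np.arctan2(u[1],u[0])).round(2),"len",np.ptp(a).round(1),"wid",np.ptp(b).round(1),
      "centre",(q.mean(0)+u*(a.max()+a.min())/2).round(1))
    return c,kk
E
python3 - <<'E'
from h import *
print("O",O); 
t=cv2.imread("pics/top0.png"); s=cv2.imread("pics/side0.png")
c,kt=measure("top",t,(325,215,370,245)); c,ks=measure("side",s,(340,238,385,280))
print("mouth",toline(onz("top",[319,262.3],.018)), "tcp",toline(sense()["ee_pos"]))
print("tailcap",toline(onz("top",[235+555/5,195+500/5],.04)))
for n,im,k,b in(("t",t,kt,(325,215,370,245)),("s",s,ks,(340,238,385,280))):
    f=im[b[1]:b[3],b[0]:b[2]].copy(); m=k[b[1]:b[3],b[0]:b[2]]; print(n); 
t0=t[215:245,330:362]; print(t0.max(2)[::1, [4,7,12,16,20,24,27,29]].T)
E
```

```text
O [ 0.54839771 -0.05369159  0.018     ]
top px 252 mean [  9.8 -83.9] ang deg 0.27 len 55.8 wid 33.1 centre [ 10.2 -83.9]
side px 345 mean [ 15.8 -85.4] ang deg -15.61 len 74.6 wid 47.1 centre [ 13.8 -84.8]
mouth [[72.86732839 -0.96224559  0.        ]] tcp [[601.76144504 478.08127418 212.62863831]]
tailcap [[-2.69859218 78.13518474 22.        ]]
t
s
[[222 224 226 225 226 223 226 226 225 226 224 222 216 172 130 115 113 105
  115 123 114 110 108 118 119 136 209 224 226 226]
 [224 224 218 221 226 227 225 226 225 200 162 163 175 187 206 212 193 175
  157 137 119  98  77 108 118 133 210 225 225 226]
 [225 224 219 222 225 225 226 225 225 219 150 129 133 127 140 157 140 107
   86  78  65  51  38  69 109 116 136 208 224 225]
 [226 224 226 225 224 224 226 225 224 217 126  39  22  20  35  52  44  30
   18  17  11  13  10  41 107 119 137 210 223 227]
 [226 226 224 212 222 225 226 226 226 220 149  60  24  19  32  47  47  32
   24  20  16  10   7  32 104 118 136 207 224 225]
 [227 226 226 224 226 225 224 224 226 223 180  87  27  22  24  43  49  34
   23  15  16  11  13  25  80 115 135 210 224 226]
 [225 226 227 225 218 224 226 226 224 226 216 116  40  34  45  59  72  63
   60  54  49  51  51  68 128 196 220 225 226 225]
 [226 226 226 224 213 223 225 223 225 226 224 211 206 180 175 204 216 213
  217 217 215 213 214 219 222 225 226 225 225 226]]
```

Request:
arm_command([
  [-10,-10,0,-6.7],
  [-40,-40,0,0],
  [-40,-40,0,0],
  [-40,-40,0,0],
  [-40,-40,0,0],
  [-40,-40,0,0],
  [-40,-40,0,0],
  [-40,-40,0,0],
], hand=0)

```text
time_s: 1.1
ee_pos: [0.4023, 0.278, 0.2312]
tool_rot: [0.065, 0.998, -0.0, -0.0]
force: [-0.1, 0.8, 0.1]
gripper_width: 0.0
```

```bash
cat >> h.py <<'E'
def st():
    s=sense(); q=R.from_quat(s["tool_rot"]); y=q.apply([0,1,0])
    print("t",s["time_s"],"tcp line",toline(s["ee_pos"]).round(1),"yaw vs line",np.degrees(np.arctan2(y[1],y[0])-np.arctan2(X[1],X[0])).round(2),"F",s["force"].round(2),"w",round(s["gripper_width"],4))
def topedge(im,c0,c1,r0,r1):
    g=im.max(2).astype(float); P=[]
    for c in range(c0,c1):
        col=g[r0:r1,c]; i=np.argmax(col<150); P.append((c,r0+i-(150-col[i])/(col[i-1]-col[i])))
    P=np.array(P); q=toline(onz("top",P,.0501))[:,:2]; v=cv2.fitLine(q.astype(np.float32),cv2.DIST_HUBER,0,.01,.01).ravel()
    print("far edge y",v[3].round(1),"ang",np.degrees(np.arctan(v[1]/v[0])).round(2),P[:,1].round(2))
E
python3 - <<'E'
from h import *
st(); topedge(cv2.imread("pics/top0.png"),340,358,218,236)
E
```

```text
t 1.1 tcp line [[309.7 188.2 213.2]] yaw vs line 0.03 F [-0.13  0.76  0.09] w 0.0
far edge y -99.5 ang 2.71 [233.67 233.31 225.   224.72 224.7  224.73 224.74 224.74 224.9  224.97
 224.99 224.97 225.27 225.32 225.32 225.36 225.58 225.66]
```

Request:
arm_command([
  [-42,-42,0,0],
  [-42,-42,0,0],
  [-42,-42,0,0],
  [-42,-42,0,0],
  [-42,-42,0,0],
  [-42,-42,0,0],
  [-42,-42,0,0],
  [-20,-6,0,0],
])

```text
time_s: 2.1
ee_pos: [0.6749, -0.0622, 0.2307]
tool_rot: [0.067, 0.998, -0.0, -0.0]
force: [0.4, 0.8, 0.7]
gripper_width: -0.0003
```

Request:
arm_command([
  [0,0,50,0],
  [0,0,50,0],
  [0,0,30,0],
  [0,0,10,0],
  [0,0,0,0],
])

```text
time_s: 2.72
ee_pos: [0.6737, -0.0588, 0.0911]
tool_rot: [0.065, 0.998, 0.0, -0.0]
force: [0.3, 0.4, -0.2]
gripper_width: -0.0001
```

```bash
python3 - <<'E'
from h import *
st(); t=cams.get_image("top"); s=cams.get_image("side")
cv2.imwrite("pics/t1.png",t); cv2.imwrite("pics/s1.png",s)
a=cv2.resize(t[170:300,290:410],None,fx=4,fy=4,interpolation=cv2.INTER_CUBIC)
b=cv2.resize(s[150:290,310:410],None,fx=4,fy=4,interpolation=cv2.INTER_CUBIC)[:520]
cv2.imwrite("pics/j1.png",np.hstack([a[:320],b[200:520]]))
E
```

```text
t 2.725 tcp line [[  11.4 -124.9   73.1]] yaw vs line 0.02 F [ 0.34  0.36 -0.23] w -0.0001
```

View pics/j1.png

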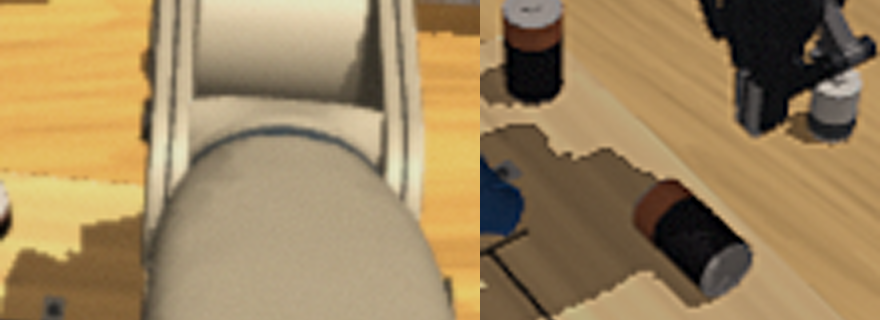

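The arm hides the cell in the top view. The side view shows the shut fingertip hovering just beyond the cell (cell in crop at ~(695,240)), clear of it and of the motor. I'll lower it beside the cell.

Request:
arm_command([
  [0,0,30,0],
  [0,0,25,0],
  [0,0,8,0],
  [0,0,0,0],
])

```text
time_s: 3.32
ee_pos: [0.6743, -0.0589, 0.0292]
tool_rot: [0.065, 0.998, -0.0, 0.0]
force: [0.1, 0.7, 0.5]
gripper_width: 0.0005
```

Request:
arm_command([
  [3,-1,0,0],
  [3,-1,0,0],
  [2,0,0,0],
  [2,0,0,0],
  [2,0,0,0],
  [2,0,0,0],
  [2,0,0,0],
])

```text
time_s: 4.2
ee_pos: [0.6575, -0.0587, 0.0283]
tool_rot: [0.065, 0.998, -0.0, -0.0]
force: [0.3, 0.0, -0.0]
gripper_width: 0.0001
```

```bash
python3 - <<'E'
from h import *
st(); s=cams.get_image("side")
cv2.imwrite("pics/s2.png",s)
cv2.imwrite("pics/s2c.png",cv2.resize(s[190:310,300:420],None,fx=5,fy=5,interpolation=cv2.INTER_CUBIC))
E
```

```text
t 4.2 tcp line [[   9.3 -108.8   10.3]] yaw vs line 0.02 F [ 0.3   0.03 -0.02] w 0.0001
```

View pics/s2c.png

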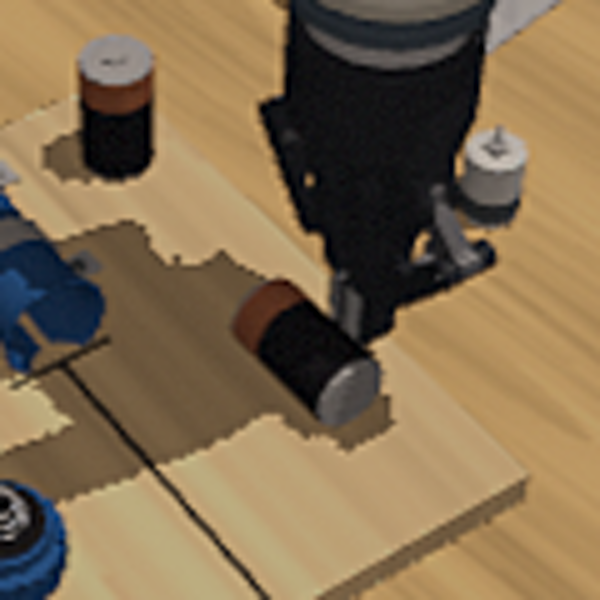

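The side view shows the shut fingertip right at the cell's far side, near its middle; the flat end is at about (370,268). Now a slow roll toward the line.

Request:
arm_command([
  [2,0,0,0],
  [2.5,0,0,0],
  [2.5,0,0,0],
  [2.5,0,0,0],
  [2.5,0,0,0],
  [2.5,0,0,0],
  [2.5,0,0,0],
  [2.5,0,0,0],
])

```text
time_s: 5.25
ee_pos: [0.6381, -0.0561, 0.0283]
tool_rot: [0.065, 0.998, -0.0, -0.0]
force: [0.8, -0.9, -0.3]
gripper_width: -0.0001
```

Request:
arm_command([
  [2.5,0,0,0],
  [2.5,0,0,0],
  [2.5,0,0,0],
  [2.5,0,0,0],
  [2.5,0,0,0],
  [2.5,0,0,0],
  [2.5,0,0,0],
  [2.5,0,0,0],
])

```text
time_s: 6.25
ee_pos: [0.6183, -0.0535, 0.0283]
tool_rot: [0.065, 0.998, -0.0, -0.0]
force: [0.3, -0.1, -0.5]
gripper_width: -0.0
```

Request:
arm_command([
  [2.5,0,0,0],
  [2.5,0,0,0],
  [2.5,0,0,0],
  [2,0,0,0],
  [2,0,0,0],
  [1.5,0,0,0],
  [1,0,0,0],
  [0,0,0,0],
])

```text
time_s: 7.25
ee_pos: [0.6045, -0.0517, 0.0283]
tool_rot: [0.065, 0.998, 0.0, -0.0]
force: [0.1, -0.3, 0.8]
gripper_width: -0.0
```

```bash
cat >> h.py <<'E'
def face(im,box):
    c0,r0,c1,r1=box; h=cv2.cvtColor(im,cv2.COLOR_BGR2HSV)
    m=((h[...,1]<60)&(h[...,2]>70)).astype(np.uint8)*255; k=np.zeros_like(m); k[r0:r1,c0:c1]=m[r0:r1,c0:c1]
    cs,_=cv2.findContours(k,cv2.RETR_EXTERNAL,cv2.CHAIN_APPROX_NONE)
    for c in sorted(cs,key=cv2.contourArea)[::-1][:3]:
        if len(c)<6: continue
        (u,v),d,a=cv2.fitEllipse(c); print("face px",round(u,1),round(v,1),np.round(d,1),"line",toline(onz("side",[u,v],.0351))[0,:2].round(1))
E
python3 - <<'E'
from h import *
st(); s=cams.get_image("side")
cv2.imwrite("pics/s3.png",s)
for f,b in(("s0",(355,250,390,285)),("s2",(355,250,390,285)),("s3",(300,250,390,320))):
    print(f);face(cv2.imread(f"pics/{'side0' if f=='s0' else f}.png"),b)
E
```

```text
t 7.25 tcp line [[  9.3 -55.3  10.3]] yaw vs line 0.02 F [ 0.13 -0.26  0.82] w -0.0
s0
face px 371.0 267.0 [ 8.  14.3] line [-18.9 -85.8]
s2
face px 369.1 268.3 [ 7.9 14. ] line [-19.5 -80.4]
face px 370.5 252.8 [0. 1.] line [  13.4 -109.2]
s3
face px 348.2 280.1 [ 8.5 14.2] line [-20.9 -26.9]
face px 301.8 292.3 [5.8 9.5] line [ 4.9 65.7]
face px 369.9 251.9 [4.  6.2] line [  16.  -109.7]
```

Request:
arm_command([
  [1.5,0,0,0],
  [2.5,0,0,0],
  [2.5,0,0,0],
  [2.5,0,0,0],
  [2.5,0,0,0],
  [2.5,0,0,0],
  [2.5,0,0,0],
  [2,0,0,0],
])

```text
time_s: 8.3
ee_pos: [0.586, -0.0493, 0.0283]
tool_rot: [0.065, 0.998, -0.0, -0.0]
force: [-0.5, 1.2, -0.7]
gripper_width: -0.0002
```

Request:
arm_command([
  [2,0,0,0],
  [1.5,0,0,0],
  [1,0,0,0],
  [1,0,0,0],
  [0.5,0,0,0],
  [0,0,0,0],
])

```text
time_s: 9.05
ee_pos: [0.5802, -0.0485, 0.0283]
tool_rot: [0.065, 0.998, -0.0, -0.0]
force: [-0.2, -0.4, -0.2]
gripper_width: 0.0003
```

Request:
arm_command([
  [-3,0,0,0],
  [-8,0,0,0],
  [-5,0,-30,0],
  [0,0,-50,0],
  [0,0,-50,0],
])

```text
time_s: 9.68
ee_pos: [0.5965, -0.0507, 0.1596]
tool_rot: [0.065, 0.998, -0.0, -0.0]
force: [-0.0, -0.3, 0.0]
gripper_width: 0.0
```

```bash
python3 - <<'E'
from h import *
st(); s=cams.get_image("side"); t=cams.get_image("top")
cv2.imwrite("pics/s4.png",s); cv2.imwrite("pics/t4.png",t)
face(s,(300,260,390,320))
a=cv2.resize(t[200:330,290:390],None,fx=4,fy=4,interpolation=cv2.INTER_CUBIC)
b=cv2.resize(s[220:350,280:380],None,fx=4,fy=4,interpolation=cv2.INTER_CUBIC)
cv2.imwrite("pics/j4.png",np.hstack([a,b]))
E
```

```text
t 9.675 tcp line [[  9.3 -47.3 141.6]] yaw vs line 0.02 F [-0.02 -0.33  0.01] w 0.0
face px 338.8 285.4 [ 8.6 16. ] line [-21.5  -3.8]
face px 301.7 292.3 [5.6 9.5] line [ 5.  65.8]
```

View pics/j4.png

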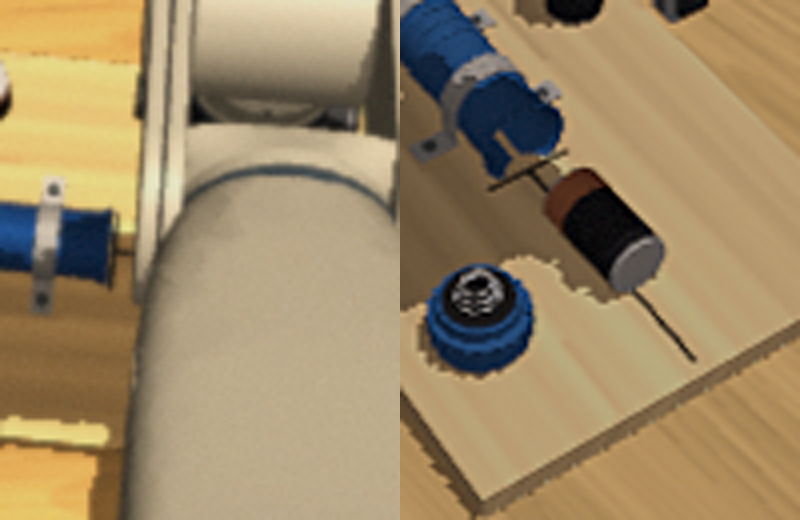

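The side view shows the cell lying almost above the line in front of the mouth, with its flat end at about (339,285). The arm still hides the top view, so I'll swing it aside toward the back end for one look.

Request:
arm_command([
  [0,-40,0,0],
  [0,-55,0,0],
  [10,-55,0,0],
  [10,-50,0,0],
  [0,0,0,0],
])

```text
time_s: 10.4
ee_pos: [0.5492, -0.2494, 0.1577]
tool_rot: [0.068, 0.998, -0.0, -0.0]
force: [0.0, 0.7, -0.5]
gripper_width: -0.0001
```

```bash
python3 - <<'E'
from h import *
st(); s=cams.get_image("side"); t=cams.get_image("top")
cv2.imwrite("pics/s5.png",s); cv2.imwrite("pics/t5.png",t)
face(s,(300,260,390,320))
measure("top",t,(322,240,370,285))
a=cv2.resize(t[240:295,300:390],None,fx=8,fy=8,interpolation=cv2.INTER_CUBIC)
cv2.imwrite("pics/j5.png",a)
g=t.max(2)
print(g[252:280,326:362:2].T)
E
```

```text
t 10.4 tcp line [[-193.9  -26.4  139.7]] yaw vs line -0.24 F [ 0.01  0.72 -0.47] w -0.0001
face px 338.8 285.5 [ 8.6 15.8] line [-21.6  -3.7]
face px 302.0 291.6 [ 5.6 10.3] line [ 6.  64.5]
face px 306.0 264.0 [3.5 3.5] line [63. 20.]
top px 259 mean [ 7.2 -1.4] ang deg 1.74 len 54.3 wid 31.9 centre [ 7.7 -1.4]
[[231 232 231 230 232 231 230 230 230 231 225 145 182 225 229 229 230 231
  230 231 231 230 229 231 232 232 232 231]
 [230 232 231 230 232 230 231 230 230 231 227 154 162 220 230 230 231 231
  230 231 231 231 231 230 231 232 231 230]
 [231 232 230 232 231 230 230 228 227 230 225 164 139 207 180 169 170 171
  174 181 222 230 231 230 231 232 231 231]
 [231 232 231 231 229 229 225 173 147 149 132  97  72 117 127 127 133 138
  142 154 218 229 231 231 230 231 231 231]
 [231 231 231 228 186 171 173 180 196 206 181 174 166 155 141 119 102  95
  132 146 174 222 229 230 231 231 230 231]
 [231 231 231 227 179 156 167 183 203 224 217 201 184 167 151 131 103  93
  134 146 159 221 229 231 232 231 231 231]
 [231 232 230 228 188 161 167 181 200 223 220 203 184 169 150 131 111  86
  129 144 
[... 620 characters left out ...]
230 231 232 230 225 133  44  21  20  34  56  51  33  25  13  17  12  14
   47 125 156 216 229 231 230 230 231 231]
 [231 231 230 230 226 137  46  20  18  35  52  48  38  27  17  21  15  17
   36 127 148 162 219 229 230 231 232 232]
 [230 231 232 232 228 157  66  22  20  33  52  49  40  28  19  15  12  16
   39 128 155 169 221 230 231 231 231 231]
 [231 231 231 231 228 190 114  74  73  81 102 114 118 110 112 107 114 133
  139 208 229 230 230 232 230 229 231 231]
 [231 230 231 231 231 230 226 225 226 227 226 224 228 225 156 152 219 231
  230 231 231 230 231 230 230 231 231 231]
 [231 231 231 231 231 231 231 231 230 231 229 232 231 228 179 141 213 229
  230 231 231 230 230 230 231 232 231 230]]
```

View pics/j5.png

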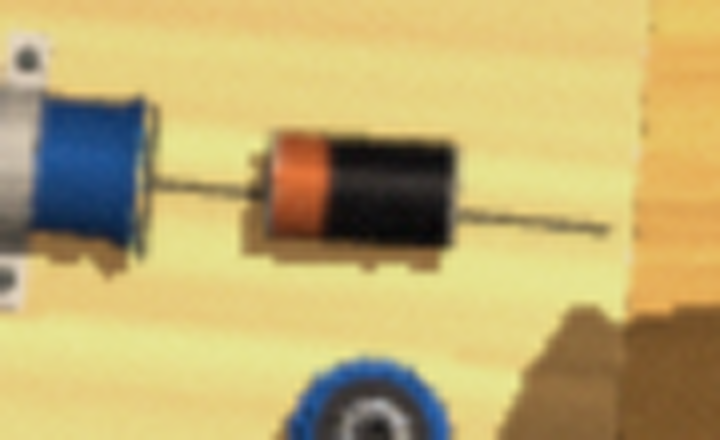

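The top view shows the cell over the line, with the line emerging at both ends. Its centre is about 1.5 mm short of the line, its heading is about 2.4° off, and its nub end is near (333,264), clear of the mouth. A flat fingertip pushing on the end face will straighten it, and the bore clearance takes up the rest. Next I'll place the finger behind the flat end.

Request:
arm_command([
  [5,45,0,0],
  [10,50,20,0],
  [10,45,40,0],
  [0,4,40,0],
  [0,0,24,0],
  [0,0,5,0],
  [0,0,0,0],
])

```text
time_s: 11.38
ee_pos: [0.5446, -0.0996, 0.0295]
tool_rot: [0.065, 0.998, 0.0, 0.0]
force: [0.1, -0.2, 0.7]
gripper_width: -0.0001
```

```bash
python3 - <<'E'
from h import *
st(); s=cams.get_image("side"); cv2.imwrite("pics/s6.png",s)
cv2.imwrite("pics/s6c.png",cv2.resize(s[220:340,270:390],None,fx=5,fy=5,interpolation=cv2.INTER_CUBIC))
E
```

```text
t 11.375 tcp line [[-46.   -2.2  11.5]] yaw vs line 0.07 F [ 0.11 -0.23  0.72] w -0.0001
```

View pics/s6c.png

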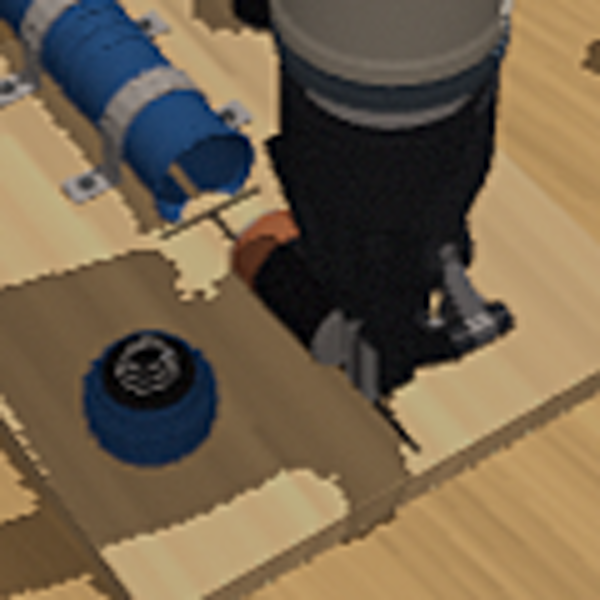

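The finger stands on the line just behind the silver flat end, at about (336,288), and nothing else is touched. Now the slow endwise push.

Request:
arm_command([
  [1,2,0,0],
  [0.5,2,0,0],
  [0,2,0,0],
  [0,2,0,0],
  [0,2,0,0],
  [0,2,0,0],
  [0,2,0,0],
  [0,2,0,0],
])

```text
time_s: 12.42
ee_pos: [0.5449, -0.0841, 0.0294]
tool_rot: [0.065, 0.998, -0.0, 0.0]
force: [-1.2, -1.7, 1.5]
gripper_width: 0.0002
```

Request:
arm_command([
  [0,2.5,0,0],
  [0,2.5,0,0],
  [0,2.5,0,0],
  [0,2.5,0,0],
  [0,2.5,0,0],
  [0,2.5,0,0],
  [0,2.5,0,0],
  [0,2,0,0],
])

```text
time_s: 13.42
ee_pos: [0.5474, -0.0647, 0.0293]
tool_rot: [0.065, 0.998, 0.0, -0.0]
force: [-1.2, -1.9, 1.6]
gripper_width: 0.0002
```

```bash
python3 - <<'E'
from h import *
st(); s=cams.get_image("side"); cv2.imwrite("pics/s7.png",s)
cv2.imwrite("pics/s7c.png",cv2.resize(s[220:340,270:390],None,fx=5,fy=5,interpolation=cv2.INTER_CUBIC))
E
```

```text
t 13.425 tcp line [[-11.   -0.4  11.3]] yaw vs line 0.02 F [-1.18 -1.87  1.6 ] w 0.0002
```

View pics/s7c.png

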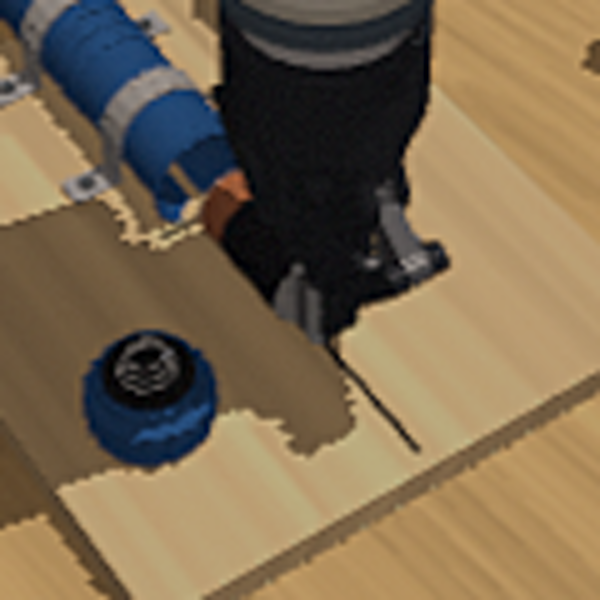

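The nub end is entering the mouth (orange at about (315,259)) with a contact force of about 2 N. I'll check the lateral offset numerically from the cell's lower-left silhouette edge.

```bash
cat >> h.py <<'E'
def sil(im,rows,c0,c1,xs):
    g=im.max(2).astype(float); P=[]
    for r in rows:
        row=g[r,c0:c1]; i=int(np.argmax(row<62)); 
        if i>0: P.append((c0+i-(62-row[i])/(row[i-1]-row[i]),r))
    P=np.array(P); print(P.round(1).tolist())
    th=np.linspace(0,2*np.pi,180); out=[]
    for x in xs:   # project cell cross-sections for lateral y, lowest-left tangent: per-point y that matches
        pass
    for (u,v) in P:
        best=[]
        for y in np.arange(-8,8.1,.5):
            pts=np.array([O+X*x/1000+Y*(y+17.1*np.cos(a))/1000+np.array([0,0,(17.1+17.1*np.sin(a))/1000]) for x in xs for a in th[::3]])
            q=px("side",pts); sel=abs(q[:,1]-v)<.6; best.append((q[sel,0].min()-u,y))
        b=np.array(best); out.append(np.interp(0,-b[:,0] if b[0,0]<b[-1,0] else b[::-1,0]*-1+0, b[:,1])if 0 else b[np.argmin(abs(b[:,0])),1])
    print("y per row",out)
E
python3 - <<'E'
from h import *
sil(cv2.imread("pics/s5.png"),range(268,284,2),300,345,np.arange(-22,38,1.))
sil(cv2.imread("pics/s7.png"),range(267,279,2),295,345,np.arange(3,63,1.))
E
```

```text
[[326.9, 268.0], [323.8, 270.0], [322.3, 272.0], [320.6, 274.0], [319.6, 276.0], [320.2, 278.0], [322.1, 280.0], [323.8, 282.0]]
y per row [np.float64(-8.0), np.float64(-8.0), np.float64(-8.0), np.float64(-8.0), np.float64(-5.0), np.float64(-3.0), np.float64(-3.5), np.float64(-3.5)]
[[312.9, 267.0], [313.6, 269.0], [315.3, 271.0], [316.7, 273.0], [318.7, 275.0], [320.4, 277.0]]
y per row [np.float64(-7.0), np.float64(-5.0), np.float64(-5.0), np.float64(-4.5), np.float64(-5.0), np.float64(-5.0)]
```

The cell has straightened but drifted about 1.5–2 mm to −y, so it is now near −3 mm. I'll drag the finger slightly to +y while easing forward.

Request:
arm_command([
  [0.4,1,0,0],
  [0.4,1,0,0],
  [0.4,1,0,0],
  [0.4,1,0,0],
  [0.4,1,0,0],
  [0.4,1,0,0],
  [0.4,1,0,0],
  [0,0,0,0],
])

```text
time_s: 14.48
ee_pos: [0.5455, -0.0575, 0.0293]
tool_rot: [0.065, 0.998, 0.0, -0.0]
force: [-0.5, -0.2, 0.9]
gripper_width: 0.0001
```

```bash
python3 - <<'E'
from h import *
st(); s=cams.get_image("side"); cv2.imwrite("pics/s8.png",s)
sil(s,range(267,277,2),295,345,np.arange(10,70,1.))
E
```

```text
t 14.475 tcp line [[-4.1  2.4 11.3]] yaw vs line 0.02 F [-0.46 -0.16  0.94] w 0.0001
[[301.7, 267.0], [312.7, 269.0], [314.5, 271.0], [315.7, 273.0], [317.7, 275.0]]
y per row [np.float64(8.0), np.float64(-3.5), np.float64(-3.5), np.float64(-2.5), np.float64(-3.0)]
```

The drag worked: the silhouette now reads about the same as the first look (offset about −1.5 mm). I'll continue into the flare.

Request:
arm_command([
  [0.2,1.5,0,0],
  [0.2,1.5,0,0],
  [0.2,1.5,0,0],
  [0.2,1.5,0,0],
  [0.2,1.5,0,0],
  [0,1.5,0,0],
  [0,1.5,0,0],
  [0,1.5,0,0],
])

```text
time_s: 15.52
ee_pos: [0.5461, -0.0454, 0.0293]
tool_rot: [0.065, 0.998, -0.0, -0.0]
force: [0.1, -1.2, -0.1]
gripper_width: -0.0002
```

```bash
python3 - <<'E'
from h import *
st(); s=cams.get_image("side"); cv2.imwrite("pics/s9.png",s)
sil(s,range(263,275,2),290,345,np.arange(20,78,1.))
E
```

```text
t 15.525 tcp line [[ 7.9  3.4 11.3]] yaw vs line 0.02 F [ 0.08 -1.18 -0.11] w -0.0002
[[302.0, 263.0], [304.9, 265.0], [301.9, 267.0], [312.3, 269.0], [313.7, 271.0], [315.4, 273.0]]
y per row [np.float64(6.0), np.float64(4.0), np.float64(8.0), np.float64(-2.5), np.float64(-2.5), np.float64(-2.5)]
```

Request:
arm_command([
  [0,2,0,0],
  [0,2,0,0],
  [0,2,0,0],
  [0,2,0,0],
  [0,2,0,0],
  [0,2,0,0],
  [0,2,0,0],
  [0,2,0,0],
])

```text
time_s: 16.58
ee_pos: [0.5482, -0.0295, 0.0293]
tool_rot: [0.065, 0.998, -0.0, 0.0]
force: [0.1, -0.3, 0.1]
gripper_width: -0.0
```

Request:
arm_command([
  [0,2,0,0],
  [0,2,0,0],
  [0,2,0,0],
  [0,2,0,0],
  [0,2,0,0],
  [0,2,0,0],
  [0,1.5,0,0],
  [0,0,0,0],
])

```text
time_s: 17.58
ee_pos: [0.55, -0.0161, 0.0293]
tool_rot: [0.065, 0.998, 0.0, 0.0]
force: [0.3, 0.1, -0.3]
gripper_width: -0.0002
```

```bash
python3 - <<'E'
from h import *
st(); s=cams.get_image("side"); cv2.imwrite("pics/s10.png",s)
cv2.imwrite("pics/s10c.png",cv2.resize(s[210:310,270:370],None,fx=6,fy=6,interpolation=cv2.INTER_CUBIC))
E
```

```text
t 17.575 tcp line [[37.5  3.4 11.3]] yaw vs line 0.03 F [ 0.28  0.11 -0.35] w -0.0002
```

View pics/s10c.png

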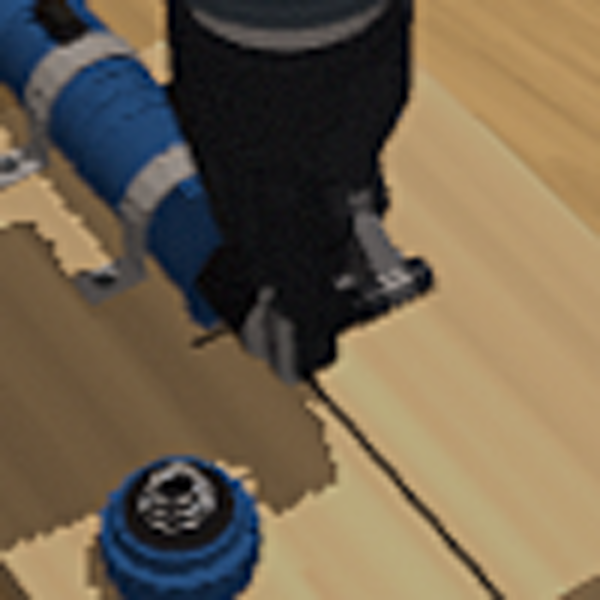

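The cell is nearly all inside the barrel, with the finger about 20 mm from the mouth. The forward knuckle hangs over the mouth, so I'll check its height from the rear knuckle at pixel (342,256) before going on.

```bash
python3 - <<'E'
from h import *
for x0 in (341.7,):
  for z in range(20,81,10):
    for yy in (-8,3.4,14):
      f=lambda d:px("side",O+X*(37.5-d)/1000+Y*yy/1000+np.array([0,0,z/1000]))[0]
      ds=np.arange(0,80,1.); e=[np.hypot(*(f(d)-[341.7,255.8])) for d in ds]; i=int(np.argmin(e)); print(z,yy,ds[i],round(e[i],1))
E
```

```text
20 -8 12.0 19.3
20 3.4 15.0 24.4
20 14 17.0 29.2
30 -8 18.0 17.1
30 3.4 21.0 22.3
30 14 23.0 27.1
40 -8 24.0 14.9
40 3.4 27.0 20.1
40 14 30.0 25.0
50 -8 30.0 12.7
50 3.4 33.0 17.9
50 14 36.0 22.8
60 -8 36.0 10.4
60 3.4 39.0 15.7
60 14 42.0 20.6
70 -8 42.0 8.0
70 3.4 45.0 13.3
70 14 48.0 18.4
80 -8 48.0 5.6
80 3.4 51.0 11.0
80 14 54.0 16.0
```

The knuckle is about 80 mm above the board, well over the barrel's 45 mm. Now the final gentle push, watching the force.

Request:
arm_command([
  [0,1.5,0,0],
  [0,1.5,0,0],
  [0,1.5,0,0],
  [0,1.5,0,0],
  [0,1.5,0,0],
  [0,1.5,0,0],
  [0,1,0,0],
  [0,1,0,0],
])

```text
time_s: 18.62
ee_pos: [0.5514, -0.0053, 0.0293]
tool_rot: [0.065, 0.998, -0.0, 0.0]
force: [-0.5, -0.3, 0.8]
gripper_width: -0.0002
```

Request:
arm_command([
  [0,0.7,0,0],
  [0,0.7,0,0],
  [0,0.7,0,0],
  [0,0.7,0,0],
])

```text
time_s: 19.12
ee_pos: [0.5517, -0.0026, 0.0293]
tool_rot: [0.065, 0.998, -0.0, 0.0]
force: [-0.7, -1.7, 0.8]
gripper_width: 0.0
```

```bash
python3 -c "
from h import *
st()"
```

```text
t 19.125 tcp line [[51.1  3.4 11.3]] yaw vs line 0.02 F [-0.74 -1.74  0.83] w 0.0
```

Request:
arm_command([
  [0,0.6,0,0],
  [0,0.6,0,0],
  [0,0.6,0,0],
])

```text
time_s: 19.5
ee_pos: [0.552, -0.0008, 0.0293]
tool_rot: [0.065, 0.998, -0.0, 0.0]
force: [-0.0, 0.0, -1.2]
gripper_width: 0.0003
```

Request:
arm_command([
  [0,0.5,0,0],
  [0,0.5,0,0],
])

```text
time_s: 19.75
ee_pos: [0.5521, 0.0002, 0.0293]
tool_rot: [0.065, 0.998, -0.0, 0.0]
force: [-0.6, -1.6, -0.5]
gripper_width: 0.0002
```

Request:
arm_command([
  [0,0.5,0,0],
  [0,0.5,0,0],
])

```text
time_s: 20.0
ee_pos: [0.5522, 0.0012, 0.0293]
tool_rot: [0.065, 0.998, -0.0, -0.0]
force: [0.9, -0.5, 0.1]
gripper_width: -0.0002
```

Request:
arm_command([
  [0,0.5,0,0],
  [0,0.5,0,0],
])

```text
time_s: 20.25
ee_pos: [0.5524, 0.0022, 0.0293]
tool_rot: [0.065, 0.998, -0.0, 0.0]
force: [0.1, -0.9, 0.2]
gripper_width: 0.0001
```

Request:
arm_command([
  [0,0.5,0,0],
  [0,0.5,0,0],
])

```text
time_s: 20.5
ee_pos: [0.5525, 0.0032, 0.0293]
tool_rot: [0.065, 0.998, -0.0, 0.0]
force: [-1.0, -1.0, 0.7]
gripper_width: -0.0002
```

```bash
python3 - <<'E'
from h import *
st(); s=cams.get_image("side"); cv2.imwrite("pics/s11.png",s)
E
```

```text
t 20.5 tcp line [[56.9  3.4 11.3]] yaw vs line 0.02 F [-1.01 -0.97  0.68] w -0.0002
```

Request:
arm_command([
  [0,0.5,0,0],
  [0,0.5,0,0],
])

```text
time_s: 20.8
ee_pos: [0.5525, 0.0038, 0.0293]
tool_rot: [0.065, 0.998, -0.0, -0.0]
force: [-1.0, -5.8, 1.4]
gripper_width: 0.0001
```

Request:
arm_command([
  [0,0.5,0,0],
  [0,0.5,0,0],
])

```text
time_s: 21.05
ee_pos: [0.5524, 0.004, 0.0294]
tool_rot: [0.065, 0.998, -0.001, -0.0]
force: [-1.6, -11.5, 3.1]
gripper_width: -0.0003
```

The force rose to 11 N while motion stopped, so the cell is against the inner one. I'll back straight off, lift and swing aside for the check.

Request:
arm_command([
  [0,-1.5,0,0],
  [0,-4,0,0],
  [0,-15,0,0],
  [0,-25,-5,0],
  [0,-20,-40,0],
  [0,-30,-50,0],
  [0,-50,-30,0],
  [0,-55,0,0],
])

```text
time_s: 22.05
ee_pos: [0.5279, -0.196, 0.1574]
tool_rot: [0.065, 0.998, -0.001, 0.003]
force: [0.9, -0.3, -0.5]
gripper_width: -0.0002
```

Request:
arm_command([
  [0,-55,0,0],
  [0,-30,0,0],
  [0,0,0,0],
])

```text
time_s: 22.42
ee_pos: [0.5147, -0.2805, 0.1543]
tool_rot: [0.067, 0.998, -0.0, 0.0]
force: [0.7, 0.9, -0.2]
gripper_width: 0.0002
```

```bash
python3 - <<'E'
from h import *
st(); s=cams.get_image("side"); t=cams.get_image("top")
cv2.imwrite("pics/s12.png",s); cv2.imwrite("pics/t12.png",t)
face(s,(295,235,345,290))
a=cv2.resize(t[200:320,255:385],None,fx=3,fy=3,interpolation=cv2.INTER_CUBIC)
b=cv2.resize(s[230:290,280:350],None,fx=6,fy=6,interpolation=cv2.INTER_CUBIC)
cv2.imwrite("pics/j12.png",np.hstack([a,b]))
for nm,f in(("rim",np.array([75,0,0])),("home flat",np.array([69,0,17.1]))): 
    P=O+X*f[0]/1000+np.array([0,0,f[2]/1000]); print(nm,px("top",P),px("side",P))
# did anything else move: difference to the first side picture
d=cv2.absdiff(cv2.imread("pics/side0.png"),s).max(2)
for nm,bx in(("tailcap",(280,278,320,316)),("spent",(312,192,334,228)),("torch",(250,190,300,262))): c0,r0,c1,r1=bx; print(nm,np.mean(d[r0:r1,c0:c1]>40).round(3))
E
```

```text
t 22.425 tcp line [[-229.3    3.8  136.3]] yaw vs line -0.18 F [ 0.67  0.87 -0.23] w 0.0002
face px 311.9 256.7 [ 9.4 15.3] line [73.4 -1.1]
face px 300.0 238.3 [ 7.5 14.2] line [134.   -8.8]
face px 316.5 242.5 [4.6 6.1] line [103.1 -31.7]
rim [[318.13928223 262.58365486]] [[311.32724932 261.91349599]]
home flat [[320.58661403 261.76915578]] [[312.58379426 258.19685227]]
tailcap 0.0
spent 0.0
torch 0.0
```

View pics/j12.png

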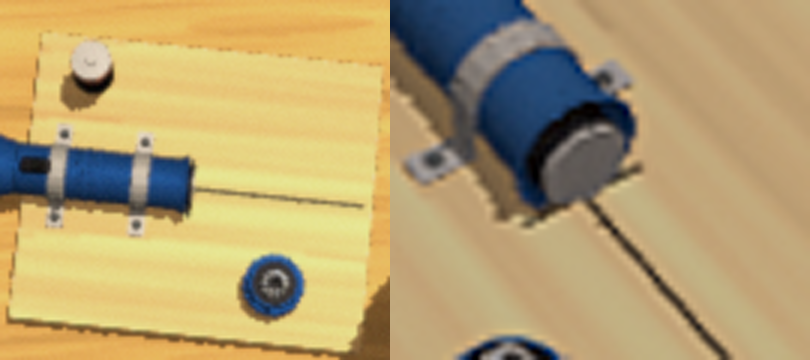

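The top view shows only the line and the torch with the cell inside. In the side view the silver flat end is square in the mouth at about (312,257), and the other items are unmoved. I still want to check the protrusion, since the flat end reads slightly deep, so I'll compare pixels at the mouth with and without the cell.

```bash
python3 - <<'E'
from h import *
a=cv2.imread("pics/t5.png");b=cv2.imread("pics/t12.png");o=cv2.imread("pics/top0.png")
for r in (257,260,262,264,267):
    print(r,"before",a[r,312:328].max(1),"\n    after ",b[r,312:328].max(1), "blue-red after",(b[r,312:328,0].astype(int)-b[r,312:328,2]))
print("flat end in t5:",toline(onz("top",[[357,265.5]],.0351)), "side", "s5 face -21.6")
print("top cols 317..322 at row 262, z=.0351:",toline(onz("top",[[c,262] for c in range(316,324)],.0351))[:,0].round(1), " z=.0625 rim top:",toline(onz("top",[[c,262] for c in range(316,324)],.0625))[:,0].round(1))
s0=cv2.imread("pics/s5.png"); s=cv2.imread("pics/s12.png")
big=np.hstack([cv2.resize(i[240:275,295:325],None,fx=12,fy=12,interpolation=cv2.INTER_CUBIC) for i in(s0,s)]); cv2.imwrite("pics/cmp.png",big)
print(s[244:266,300:322].max(2)); print(s0[244:266,300:322].max(2))
E
```

```text
257 before [131 128 125 120 118 120 113 147 220 230 231 232 232 230 231 231] 
    after  [129 127 124 124 113  89  49 122 204 229 231 231 231 232 230 231] blue-red after [101  98  97  94  85  63  12 -27 -71 -85 -85 -87 -88 -87 -90 -89]
260 before [144 145 141 134 126 133 107 182 224 231 230 231 230 232 230 231] 
    after  [146 145 142 137 122  95  81 197 229 230 231 231 231 231 231 231] blue-red after [110 111 108 106  94  57  -5 -50 -83 -95 -92 -92 -94 -95 -94 -92]
262 before [129 129 128 125 119 153 107 129 167 174 194 199 202 220 225 226] 
    after  [130 130 125 124 118  74  71 147 173 175 197 201 203 223 226 228] blue-red after [ 101  101   99   97   87   38   -8  -36  -66  -78  -89  -87  -90  -98
 -101 -100]
264 before [112 113 113 108 102 157 134 199 214 215 214 215 211 189 182 182] 
    after  [109 114 111 109 100  54  82 162 205 215 217 215 211 190 183 181] blue-red after [  84   87   84   86   77   27  -18  -60  -93  -97 -101 -100  -98  -86
  -81  -78]
267 before [ 77  81  80  86  91 108 146 220 230 232 231 231 230 231 229 232] 
    after  [ 80  79  85  80  69  31  93 210 
[... 3743 characters left out ...]
3 114 108 118 123 116 112 105
  119 111  89 110]
 [ 88  58  55  48  51  56  56  70 118 134 195 216 215 218 217 197 121 103
   99 118 189 206]
 [102  73  88  73  63  67  77 128 199 209 205 205 201 202 153 107  94 119
  191 207 202 198]
 [103  67  93 110 118 124 128 191 207 203 199 202 155 107  91 117 190 207
  201 198 197 197]
 [132  86  93 105 112 117 157 201 199 199 150 107  56  88 194 210 202 197
  196 197 195 197]
 [125 104  67  96 107 116 149 198 151 101  90  99  70  83 181 204 199 196
  197 196 182 175]
 [120 124 113 109  74 110 117 110  89 113 190 215 178  84  75 179 202 200
  198 178 155 151]
 [129 140 127 195 169 115  95 117 189 206 200 200 207 175  84 125 191 203
  177 148 145 151]]
```

The flat end projects past the barrel edge in the top pixels, by about 4–5 mm against 6 mm nominal, within about a pixel. So the finger stopped on the cell and not on the rim. The stop was stiff and the robot is now clear, so I'm handing in.

```bash
python3 -c "
from h import *
st(); print(workorder.close_job())"
```

```text
t 22.525 tcp line [[-226.8    3.9  136.1]] yaw vs line -0.05 F [-0.59  1.08  0.53] w 0.0001
the job is handed in; nothing more can be done
None
```

The D cell is in the barrel and the job is handed in at 22.5 s. I rolled it sideways onto the line with the shut fingertip, then pushed it endwise until it stopped.

- **On the line:** before the endwise push, the cell lay about 1.5 mm short of the line and 2.4° off its heading. It straightened during the push. It also drifted about 1.5–2 mm sideways, and I brought it back by moving the finger slightly across as it went forward.
- **Stop:** contact force stayed at or below about 3 N on the way in, then rose to about 12 N against a firm stop.
- **Last checks:** the flat end sits square in the mouth in both views. The pictures show no movement of the tail cap, the spent cell or the torch. I did not compare the other items numerically; the arm passed well above the bench. The robot was well clear when I handed in.
- **Disagreements:**
  - The flat end stands about 4–5 mm out of the mouth in the top picture, where 6 mm was stated. One pixel is about 2.5 mm.
  - The side picture and the finger's final position also read a few mm deep. I put this down to calibration, but I could not confirm it because the picture limit was reached.

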